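# Run a circuit board to the test notch

## Robot

A 6-joint arm with a two-finger parallel gripper is mounted at the origin on the work surface. World frame = base frame: x ahead of the robot, y to its left, z up, the work surface at z = 0. Lengths are in mm, angles in rad, forces in N, time in s.
With the tool pointing down it reaches from about 300 to 775 mm from the base axis. Payload 14.6 kg.
Tool frame: the origin (TCP) lies midway between the tips of the shut fingers; the grasp point (between the pads) lies 19 mm behind it (tcp_to_grasp is the distance from the TCP to the grasp point, in mm); x points along the fingers, z is the direction in which the jaws open and shut, and the axes are right-handed (so a half turn about x gives the same grasp; the last joint's range is limited). The gripper opens to 94 mm and grips with 3 to 60 N. Pads are 16 mm wide; open, the fingers measure 119 mm over their backs; the gripper's body (75 mm by 177 mm) begins 78 mm behind the grasp point.
Start: joints at [-1.263, 0.3, 1.521, -0, 1.321, -0.067], TCP at [201.34, -511.812, 205.446] pointing down, gripper open.
Joint ranges: [-3.03, 3.03], [-0.79, 2.21], [0.23, 2.52], [-1.04, 4.18], [0, 3.07], [-2.55, 2.55]. Speed limits (rad/s): [2.22, 2.22, 2.57, 3.14, 3.14, 3.14].

## Interface

Orientations are given as a 3x3 rotation matrix whose columns are the frame's x, y, z axes.
In Python, from rig import state, capture, sign_off, tcp_to_grasp gives the robot as it stands. The module is installed in compiled form; this text tells all that it offers.
- The arm moves only by the tool jog_arm, never from a script. Its argument "steps" is a list of rows, each an object with "linear": the shift along the tool's x, y, z in mm, a list of three; "yaw": the turn about the tool's x in rad. A call has 1 to 8 rows; each row shifts and turns the commanded pose from where the row before left it, along the tool's axes as they then stand; what a row does not reach is not made up. A row lasts 1/12 s, in which the tool goes at most 41.7 mm and 7.16 degrees, less where a joint would pass 70% of its speed; a pose out of reach is approached as far as the arm can. A call with a gripper value outside its range is refused whole. "jaw" is the gripper's target within -1 to 1 (shut at 1, half-way at 0, fully open at -1), set as the call begins (left out, the last holds). The fingers move at their own pace and stop on an object; "newtons" is the grip in N (left out, the last holds). Time passes only in rows, so rows that do not move let the fingers close. It gives the time, the measured TCP pose, the force and the opening at its end, in the units of the state.
- state(): the state, without advancing time (a new reading comes with each control period).
- capture(name): name is "scene" or "top" or "wrist"; returns a dict with "color" (400x640x3 uint8, red, green, blue), "fov_y" (degrees; the focal length in pixels is half the picture's height over the tangent of half this angle, whatever the lens; pixels are square), "cx", "cy" (the principal point, pixels), "position" and "attitude" of the camera in the world; the wrist camera has in their place "mount" (4x4, takes a point from camera to tool coordinates, whose origin is the TCP and whose axes are the tool frame's). Camera axes: x right, y down, z forward; pixel columns grow to the right and rows downward; lengths in mm; the calibration is good to about 2 mm. The wrist camera is an equidistant fisheye: a pixel r from the principal point sees the ray r / f radians off the axis. A picture is of the moment at which its call begins: read the wrist's pose just before it. There is no depth.
- sign_off(): hands the job in, once; it reports no verdict.
The state is a dict: "time_s": time; "qpos": joint angles; "qvel": joint speeds; "joint_torque": joint torques, N m; "eef_pos": TCP position; "orientation": TCP orientation; "ft_force": force on the tool from outside, world axes, zero at the start; "moment": the same for the moment, N m; "opening": finger opening in mm.
Only numpy, scipy, OpenCV 4.12 (cv2) and the standard library are available. Lean on these libraries where they do the work, as an engineer would, in place of code of your own. Each camera call takes 0.05 s, during which the arm holds its last target. There are 200 camera calls.

## Task

Press the red treadle pedal of the board test slide down to its stop to unlock the carriage, and let the pedal come back up. Then take the carriage by its orange handle, slide it along the rail until its ball clicks into the notch of the yellow index block, and finish the program still gripping the handle with the carriage held still in the notch. Leave the other things on the bench where they are.

Things in the scene. Friction and masses are not known exactly. Their poses are not given: they have to be found in the camera images.
- stage: board test slide, fixed on the bench at varying place and yaw: aluminium base 400 mm long (y) by 155 mm (x), 12 mm thick, steel rail along its y axis (top 30 mm above the bench), a blue stop at each end, the red pedal on its -x (robot's) side near its +y end. 'Slide x, y' below are its axes. Origin on the bench under the rail's middle, z up
- pedal (a joint): angle of the red treadle pedal, rad: 0 up at rest, 0.4 down on its stop. Hinge along slide y, 50 mm to -x of the rail's middle line, 45 mm above the bench; the plate, 66 mm wide, runs 105 mm from it to -x, rising 0.25 rad above level at rest, falling 0.15 rad below level at the stop. A spring brings it back up; at the pad's middle 1 to 2 N starts it, about 7 N brings it to the stop
- pedal_pad (a point): middle of the black rubber pad (52 x 62 mm) on top of the pedal, 77 mm from the hinge; at rest about 70 mm above the bench, at the stop about 39 mm. It moves with the pedal
- latch: brass latch under the pedal, a blade that blocks the carriage within its first 25 mm of travel. The pedal at its stop has pushed it 13 mm down; it stays down when the pedal comes up, and the carriage is free. Origin on the rail's middle line, level with the blade's top (34 mm above the bench when locking)
- carriage: grey carriage plate (88 mm along slide x, 75 mm along y, top 50 mm above the bench) with a small green circuit board; it only slides along the rail, axes parallel to the slide's. Origin in its middle on the rail top. It starts 104 to 118 mm to +y of the slide's origin and travels towards -y, to -140 mm at most. Friction about 1.2 N, mass 0.3 to 0.6 kg
- handle (a point): middle of the upright orange handle on the carriage: a block 14 mm along slide y, 24 mm along x, 42 mm tall (50 to 92 mm above the bench). This point is 74 mm above the bench, 20 mm to -x of the carriage's origin. Grip its two faces that look along the rail; above the plate it is clear for 25 mm and more all round
- carriage_mark (a point): white line on the +x edge of the carriage plate, in line (along y) with the carriage's origin, the handle's middle and the spring-loaded ball (10 mm) below it
- index_block: yellow block (28 x 34 mm, top 54 mm above the bench, a red line on top in line with the notch) clamped to the base on the +x side of the rail, 10 to 100 mm to -y of the slide's origin. On its rail side stand two steel rollers, 8 mm thick, 12 mm apart along y: the notch is the gap between them. Fixed. Origin at the rollers' axes, 12 mm above the bench
- notch (a point): the notch: midway between the two rollers, 37 mm above the bench. The carriage's ball meets the first roller 12 mm short of it, resists the push with up to about 12 N (arm and fingers may lag some mm), crests it 6 mm short and snaps in: the force falls away at once. Seated, handle and mark have the same slide y as this point; some 11 N push it out again
- spool: blue spool, 54 mm across, 40 mm high, standing in front of the slide; bystander. Origin under its middle
- screw_dish: steel dish, 64 mm across, 22 mm high, in front of the slide; bystander. Origin under its middle
- spare_board: green spare circuit board lying behind the slide, 60 x 100 mm, up to 12 mm high; bystander. Origin under its middle
- multimeter: yellow hand multimeter lying to the right, 85 x 160 x 45 mm; bystander. Origin under its middle
- solvent_bottle: clear bottle with a blue cap, 60 mm across, 160 mm high, to the right; bystander. Origin under its middle
- flux_jar: white jar, 52 mm across, 45 mm high, to the left; bystander. Origin under its middle
- screwdriver: red-handled screwdriver lying to the left; bystander

How it is judged:
By the outcome, as a careful person would: the job done as asked, in the order asked, and still so for the second after the job is handed in, while the arm keeps its last pose, push and grip.
It also fails if it takes over 64 s, if anything falls off the work surface, if the arm or the gripper's body presses on something with over 40 N, if the wrist force passes 120 N, or if a joint passes its speed limit or range.

## Working session

There is one attempt and no reset: what is moved stays moved. The work goes in short steps, Python scripts to look and compute and a tool call to move; the robot and the scene stay as the last step left them, time stands still between calls to the robot, and variables do not carry over. Pictures are saved under pics/ and viewed, about 8 in all and at most 12, crops included, and the job is handed in when it is done.

Besides the shell and the picture viewer there is one more tool, called after "Request:" by a JSON object that holds its "fn" and its "kwargs", one argument or row to a line. jog_arm: Moves the arm, as the interface text tells. Its arguments: {"type":"object","properties":{"steps":{"type":"array","items":{"type":"object","properties":{"linear":{"type":"array","items":{"type":"number"}},"yaw":{"type":"number"}}}},"jaw":{"type":"number"},"newtons":{"type":"number"}},"required":["steps"]}

```bash
mkdir -p pics; cat > h.py <<'E'
import numpy as np, cv2
from rig import state, capture, sign_off, tcp_to_grasp
def ray(c,u,v):
    f=200/np.tan(np.radians(c["fov_y"])/2)
    return np.array(c["attitude"])@np.array([(u-c["cx"])/f,(v-c["cy"])/f,1.])
def onz(c,u,v,z):
    d=ray(c,u,v);p=np.array(c["position"]);return p+d*(z-p[2])/d[2]
E
python3 - <<'E'
from h import *
s=state();print(s["time_s"],s["eef_pos"],np.round(s["orientation"],3),s["opening"],tcp_to_grasp)
import pickle
for n in("scene","top"):
    c=capture(n);pickle.dump(c,open(n+".pkl","wb"))
    print({k:v for k,v in c.items() if k!="color"})
    cv2.imwrite(f"pics/{n}0.png",c["color"][:,:,::-1])
E
```

```text
0.0 [ 201.25711212 -511.57440778  204.89205154] [[-0.     0.931  0.366]
 [ 0.001  0.366 -0.931]
 [-1.     0.    -0.001]] 93.52006513177817 18.8
{'fov_y': 43.98214904258894, 'cx': 319.87628812359657, 'cy': 205.49535464551948, 'position': array([1266.01680645, -618.25999227,  839.06526013]), 'attitude': array([[ 0.67305564,  0.49024157, -0.55376827],
       [ 0.73958845, -0.44386706,  0.50595548],
       [ 0.00224091, -0.75009681, -0.66132424]])}
{'fov_y': 43.112613478051315, 'cx': 321.991117472557, 'cy': 198.94681611670111, 'position': array([ 292.58736796,  -26.54027253, 1606.48696212]), 'attitude': array([[ 0.11194417, -0.97183879,  0.20735928],
       [-0.99371111, -0.11002397,  0.02080735],
       [ 0.0025931 , -0.20838448, -0.97804355]])}
```

View pics/top0.png

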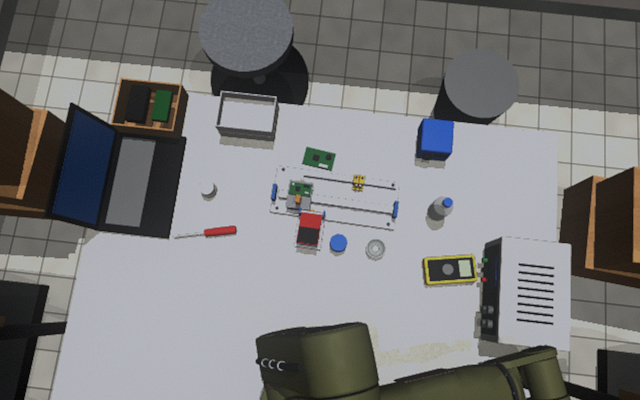

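View pics/scene0.png

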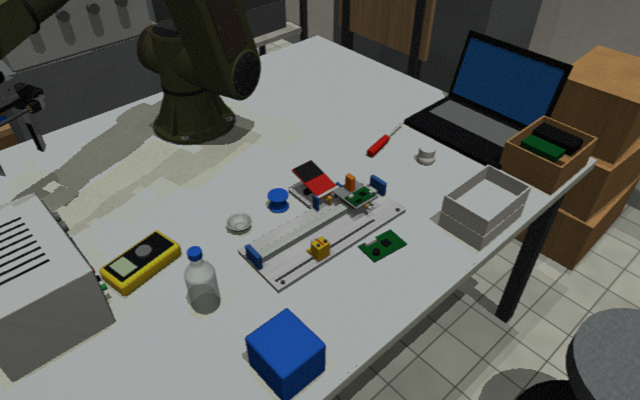

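The top view shows the blue stops at (275,192) and (395,209), the handle at (297,200), the black pad at (309,238) and the index block at (358,182). The scene view shows the handle at (350,183), the pad at (318,170) and the index block at (320,247). Next I'll measure these in both views.

```bash
cat > m.py <<'E'
from h import *
import pickle
T=pickle.load(open("top.pkl","rb"));S=pickle.load(open("scene.pkl","rb"))
def blob(c,box,h,smin=120,vmin=50,vmax=256):
    x0,y0,x1,y1=box
    H=cv2.cvtColor(c["color"],cv2.COLOR_RGB2HSV)[y0:y1,x0:x1].astype(int)
    m=((H[...,0]>=h[0])&(H[...,0]<=h[1])&(H[...,1]>=smin)&(H[...,2]>=vmin)&(H[...,2]<=vmax)).astype(np.uint8)
    n,l,st,ce=cv2.connectedComponentsWithStats(m)
    k=1+np.argmax(st[1:,4]);return ce[k]+[x0,y0],st[k]+[x0,y0,0,0,0]
def tri(a,b):
    A=np.zeros((3,3));B=np.zeros(3);D=[]
    for c,p in((T,a),(S,b)):
        d=ray(c,*p);d/=np.linalg.norm(d);P=np.eye(3)-np.outer(d,d);A+=P;B+=P@c["position"];D.append((P,c["position"]))
    X=np.linalg.solve(A,B);return X,[np.linalg.norm(P@(X-p)) for P,p in D]
Q=dict(stopL=((268,180,282,205),(369,172,390,198),(100,130)),stopR=((388,198,402,222),(243,240,266,272),(100,130)),
 handle=((290,190,304,212),(342,172,359,193),(5,18)),index=((350,172,368,194),(307,233,332,262),(18,32)),
 pad=((294,225,322,248),(290,158,330,186),(0,180)),red=((294,208,326,236),(290,158,345,198),(0,6)))
for k,(a,b,h) in Q.items():
    kw=dict(smin=0,vmin=0,vmax=45) if k=="pad" else {}
    (p,s1),(q,s2)=blob(T,a,h,**kw),blob(S,b,h,**kw)
    X,e=tri(p,q);print(k,p.round(1),s1,q.round(1),s2,X.round(1),np.round(e,1))
E
python3 m.py
python3 - <<'E'
import cv2
a=cv2.imread("pics/top0.png")[150:260,260:410];b=cv2.imread("pics/scene0.png")[150:295,235:415]
import numpy as np
a=cv2.resize(a,None,fx=4,fy=4,interpolation=2)
b=cv2.resize(b,None,fx=4,fy=4,interpolation=2)
cv2.imwrite("pics/b.png",b)
E
```

```text
stopL [273.6 191.2] [271 184   6  15  52] [379.5 182.7] [371 175  15  21  78] [633.9 163.7  40.8] [2.2 2.2]
stopR [395.2 208.9] [393 202   5  15  52] [254.9 255.5] [246 245  16  24 131] [ 620.6 -224.3   37.5] [2.3 2.3]
handle [297.7 198.4] [296 195   5   8  35] [349.8 182.5] [345 174  10  18 145] [610.8  80.8  73.1] [0.3 0.3]
index [358.5 179.6] [353 175  11  10  67] [319.2 249.1] [307 237  23  24 326] [ 701.1 -102.7   35.2] [0.8 0.8]
pad [318. 230.] [318 230   1   1   1] [307.9 170.9] [294 161  29  21 333] [521.2  12.4  91.7] [6.8 6.8]
red [310.4 220.2] [300 213  22  16 266] [317.9 183.6] [292 169  44  27 416] [548.6  33.   58.5] [1.9 1.9]
```

View pics/b.png

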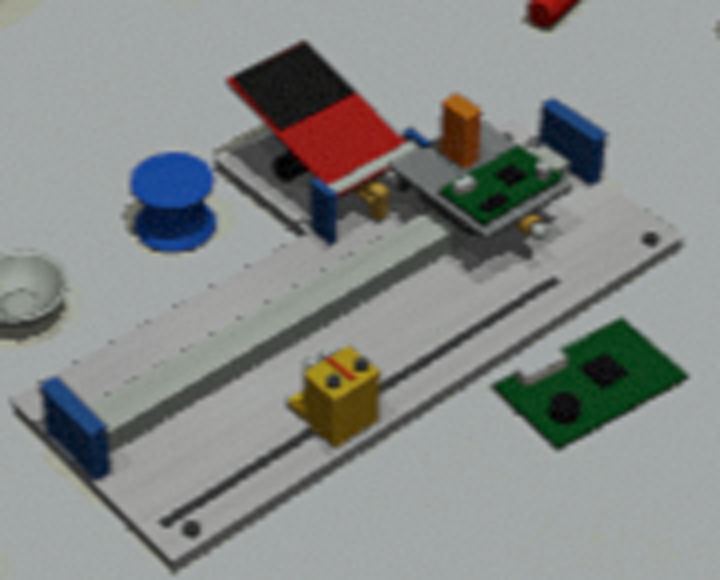

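The geometry fits the given sizes: the slide's middle is at about (627,-30) with yaw about -0.034, and the handle at slide (-20,110). The index block is at y ≈ -70 and the pad at world ≈ (505,34). I'll turn the tool into line, then travel.

Request:
{"fn": "jog_arm", "kwargs": {
  "steps": [
    {"linear": [0,0,0],"yaw": 0.1},
    {"linear": [0,0,0],"yaw": 0.1},
    {"linear": [0,0,0],"yaw": 0.1},
    {"linear": [0,0,0],"yaw": 0.109},
    {"linear": [0,17,-34],"yaw": 0},
    {"linear": [0,17,-34],"yaw": 0},
    {"linear": [0,17,-34],"yaw": 0},
    {"linear": [0,17,-34],"yaw": 0}
  ],
  "jaw": 1,
  "newtons": 30
}}

```text
time_s: 0.77
eef_pos: [274.2, -376.5, 205.1]
orientation: [[-0.0, 0.999, -0.035], [0.001, -0.035, -0.999], [-1.0, -0.0, -0.001]]
ft_force: [0.4, -0.8, 0.1]
opening: 44.1
```

Request:
{"fn": "jog_arm", "kwargs": {
  "steps": [
    {"linear": [0,17,-34],"yaw": 0},
    {"linear": [0,17,-34],"yaw": 0},
    {"linear": [0,17,-34],"yaw": 0},
    {"linear": [0,17,-34],"yaw": 0},
    {"linear": [0,17,-34],"yaw": 0},
    {"linear": [0,17,-34],"yaw": 0},
    {"linear": [0,17,-34],"yaw": 0},
    {"linear": [0,17,-34],"yaw": 0}
  ]
}}

```text
time_s: 1.43
eef_pos: [419.6, -109.1, 205.4]
orientation: [[0.0, 0.999, -0.034], [0.0, -0.034, -0.999], [-1.0, 0.0, -0.0]]
ft_force: [1.1, -0.4, -0.2]
opening: 0.4
```

Request:
{"fn": "jog_arm", "kwargs": {
  "steps": [
    {"linear": [0,17,-34],"yaw": 0},
    {"linear": [0,17,-34],"yaw": 0},
    {"linear": [0,17,-34],"yaw": 0},
    {"linear": [0,0,0],"yaw": 0},
    {"linear": [0,0,0],"yaw": 0}
  ]
}}

```text
time_s: 1.85
eef_pos: [473.7, -9.5, 204.9]
orientation: [[-0.001, 1.0, -0.031], [0.0, -0.031, -1.0], [-1.0, -0.001, -0.0]]
ft_force: [0.7, -0.1, -0.3]
opening: 0.9
```

```bash
cat >> h.py <<'E'
def wray(c,s,u,v):
    f=200/np.tan(np.radians(c["fov_y"])/2);x,y=u-c["cx"],v-c["cy"];r=np.hypot(x,y);t=r/f
    d=np.array([np.sin(t)*x/r,np.sin(t)*y/r,np.cos(t)]) if r>0 else np.array([0,0,1.])
    M=np.array(c["mount"]);R=np.array(s["orientation"])
    return np.array(s["eef_pos"])+R@M[:3,3],R@M[:3,:3]@d
def won(c,s,u,v,z):
    p,d=wray(c,s,u,v);return p+d*(z-p[2])/d[2]
O=np.array([627.2,-30.3]);yw=-0.034
def sl(X):
    ex=np.array([np.cos(yw),np.sin(yw)]);ey=np.array([-np.sin(yw),np.cos(yw)]);d=np.asarray(X)[:2]-O
    return np.round([d@ex,d@ey],1)
E
python3 - <<'E'
from h import *
import pickle
s=state();c=capture("wrist");pickle.dump((s,c),open("w1.pkl","wb"))
print({k:v for k,v in c.items() if k!="color"})
cv2.imwrite("pics/w1.png",c["color"][:,:,::-1])
# pad in old views: dark, unsaturated, via scene corners
S=pickle.load(open("scene.pkl","rb"));p=onz(S,307.9,170.9,70);print("pad scene",p,sl(p))
T=pickle.load(open("top.pkl","rb"));p=onz(T,309,238,70);print("pad top",p,sl(p))
for uv in((320.5,242),):
    p=onz(S,*uv,54);print("redline",p,sl(p))
E
```

```text
{'fov_y': 65.70646984690485, 'cx': 317.8225864945174, 'cy': 194.80647701825325, 'mount': array([[-8.53128237e-04, -2.43065388e-01,  9.70009531e-01,
        -1.78810513e+02],
       [-1.34171685e-04, -9.70009847e-01, -2.43065585e-01,
         7.06828871e+01],
       [ 9.99999627e-01, -3.37513927e-04,  7.94930298e-04,
         4.03034288e-01],
       [ 0.00000000e+00,  0.00000000e+00,  0.00000000e+00,
         1.00000000e+00]])}
pad scene [502.87307447  37.26907307  70.        ] [-126.6   63.3]
pad top [492.75724411  31.9084695   70.        ] [-136.5   57.6]
redline [699.8673009  -98.79663377  54.        ] [ 75. -66.]
```

View pics/w1.png

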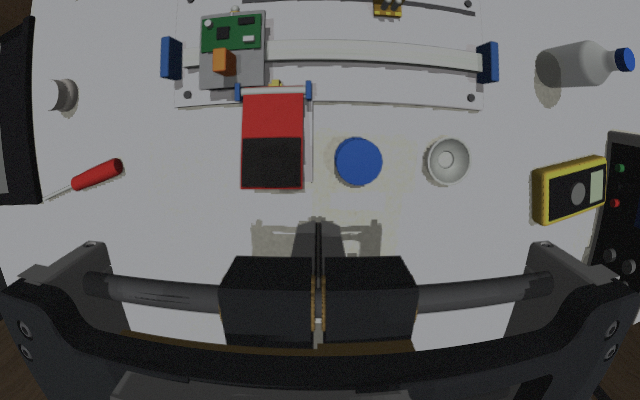

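The wrist view shows the pad centred at about (272,163), the handle at (224,61), the spool at (358,161) and the index block cut off at the top edge.

```bash
python3 - <<'E'
from h import *
import pickle
s,c=pickle.load(open("w1.pkl","rb"))
for n,u,v,z in(("pad",272.3,163.5,70),("padL",242,163,70),("padR",303,163,70),("handletop",221,57,92),("notchline",388,8,54),("stopL",171,58,40),("stopR",488,62,40),("spool",358,161,40)):
    X=won(c,s,u,v,z);print(n,X.round(1),sl(X))
E
```

```text
pad [500.3  35.8  70. ] [-129.1   61.8]
padL [502.3  67.9  70. ] [-128.2   93.9]
padR [499.6   4.2  70. ] [-128.7   30.1]
handletop [610.4  78.5  92. ] [-20.5 108.2]
notchline [668.6 -92.7  54. ] [ 43.5 -60.9]
stopL [630.3 158.6  40. ] [ -3.3 188.9]
stopR [ 618.2 -222.    40. ] [  -2.5 -191.9]
spool [495.8 -56.1  40. ] [-130.4  -30.3]
```

Pad, handle and stops agree across the views to a few mm. I'll press at world (503,36).

Request:
{"fn": "jog_arm", "kwargs": {
  "steps": [
    {"linear": [0,14,-23],"yaw": 0},
    {"linear": [0,14.5,-23],"yaw": 0.0},
    {"linear": [35,0,0],"yaw": 0},
    {"linear": [35,0,0],"yaw": 0},
    {"linear": [35,0,0],"yaw": 0},
    {"linear": [10,0,0],"yaw": 0},
    {"linear": [0,0,0],"yaw": 0},
    {"linear": [0,0,0],"yaw": 0}
  ]
}}

```text
time_s: 2.57
eef_pos: [504.1, 33.3, 91.8]
orientation: [[0.001, 0.999, -0.035], [-0.0, -0.035, -0.999], [-1.0, 0.001, 0.0]]
ft_force: [-0.3, -0.0, 0.6]
opening: 0.5
```

Request:
{"fn": "jog_arm", "kwargs": {
  "steps": [
    {"linear": [8,0,0],"yaw": 0},
    {"linear": [8,0,0],"yaw": 0},
    {"linear": [8,0,0],"yaw": 0},
    {"linear": [8,0,0],"yaw": 0},
    {"linear": [8,0,0],"yaw": 0},
    {"linear": [4,0,0],"yaw": 0},
    {"linear": [0,0,0],"yaw": 0}
  ]
}}

```text
time_s: 3.15
eef_pos: [503.3, 34.2, 45.5]
orientation: [[-0.001, 0.999, -0.034], [-0.0, -0.034, -0.999], [-1.0, -0.001, 0.0]]
ft_force: [-3.1, -0.7, 6.3]
opening: 0.3
```

Request:
{"fn": "jog_arm", "kwargs": {
  "steps": [
    {"linear": [3,0,0],"yaw": 0},
    {"linear": [2,0,0],"yaw": 0},
    {"linear": [0,0,0],"yaw": 0},
    {"linear": [0,0,0],"yaw": 0}
  ]
}}

```text
time_s: 3.48
eef_pos: [503.5, 34.2, 41.2]
orientation: [[-0.0, 0.999, -0.034], [-0.0, -0.034, -0.999], [-1.0, -0.0, 0.0]]
ft_force: [-3.4, -0.7, 6.8]
opening: 0.5
```

Request:
{"fn": "jog_arm", "kwargs": {
  "steps": [
    {"linear": [2,0,0],"yaw": 0},
    {"linear": [0,0,0],"yaw": 0},
    {"linear": [0,0,0],"yaw": 0}
  ]
}}

```text
time_s: 3.73
eef_pos: [503.7, 34.2, 40.1]
orientation: [[-0.0, 0.999, -0.034], [-0.0, -0.034, -0.999], [-1.0, -0.0, 0.0]]
ft_force: [-9.2, -0.5, 18.1]
opening: 0.2
```

The force jumped from 7 to 18 N at z = 40, so the pedal is on its stop. I'll let it up and move above the handle with the jaws part open.

Request:
{"fn": "jog_arm", "kwargs": {
  "steps": [
    {"linear": [0.5,0,0],"yaw": 0},
    {"linear": [0,0,0],"yaw": 0},
    {"linear": [0,0,0],"yaw": 0}
  ]
}}

```text
time_s: 3.98
eef_pos: [503.7, 34.2, 39.9]
orientation: [[0.0, 0.999, -0.034], [-0.0, -0.034, -0.999], [-1.0, 0.0, 0.0]]
ft_force: [-9.9, -0.2, 21.6]
opening: 0.5
```

Request:
{"fn": "jog_arm", "kwargs": {
  "steps": [
    {"linear": [-8,0,0],"yaw": 0},
    {"linear": [-12,0,0],"yaw": 0},
    {"linear": [-25,0,0],"yaw": 0},
    {"linear": [-35,0,0],"yaw": 0},
    {"linear": [-35,0,0],"yaw": 0},
    {"linear": [-5,0,0],"yaw": 0}
  ]
}}

```text
time_s: 4.48
eef_pos: [505.8, 34.2, 164.1]
orientation: [[0.008, 0.999, -0.034], [-0.0, -0.034, -0.999], [-1.0, 0.008, -0.0]]
ft_force: [0.5, 0.0, 0.4]
opening: 0.1
```

Request:
{"fn": "jog_arm", "kwargs": {
  "steps": [
    {"linear": [0,26,-12],"yaw": 0},
    {"linear": [0,26,-12],"yaw": 0},
    {"linear": [0,26,-12],"yaw": 0},
    {"linear": [0,27,-12],"yaw": 0},
    {"linear": [0,0,0],"yaw": 0},
    {"linear": [0,0,0],"yaw": 0},
    {"linear": [0,0,0],"yaw": 0}
  ],
  "jaw": 0.1
}}

```text
time_s: 5.07
eef_pos: [609.7, 78.4, 158.0]
orientation: [[-0.001, 0.999, -0.034], [-0.0, -0.034, -0.999], [-1.0, -0.001, 0.0]]
ft_force: [0.3, -0.4, -0.1]
opening: 41.2
```

```bash
python3 - <<'E'
from h import *
import pickle
s=state();c=capture("wrist");pickle.dump((s,c),open("w2.pkl","wb"))
print(s["eef_pos"].round(1),s["opening"])
cv2.imwrite("pics/w2.png",c["color"][:,:,::-1])
E
```

```text
[609.7  78.4 158. ] 41.241899985743935
```

View pics/w2.png

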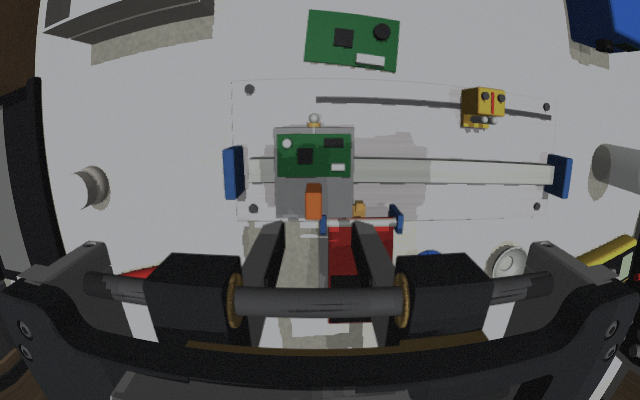

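The wrist view shows the handle top at about (314,190) between the jaws, the ball at (314,118), the index block's red line at (492,101) and the rollers at (484,122). The pedal appears to be back up.

```bash
python3 - <<'E'
from h import *
import pickle
s,c=pickle.load(open("w2.pkl","rb"))
H=cv2.cvtColor(c["color"],cv2.COLOR_RGB2HSV)
def mk(b,lo,hi):
    x0,y0,x1,y1=b;m=cv2.inRange(H,lo,hi)[y0:y1,x0:x1];ys,xs=np.nonzero(m);print(len(xs),xs.min()+x0,xs.max()+x0,ys.min()+y0,ys.max()+y0);return xs.mean()+x0,ys.mean()+y0
h=mk((295,178,335,225),(5,150,60),(18,255,255));print(h)
X=won(c,s,h[0],h[1],80);print("handle",X.round(1),sl(X))
r=mk((478,90,506,116),(0,150,100),(4,255,255));print(r);X=won(c,s,*r,54);print("redline",X.round(1),sl(X))
X=won(c,s,314,118,37);print("ball",X.round(1),sl(X))
for u,v in((234,173),(562,176)):print("stop",sl(won(c,s,u,v,40)))
E
```

```text
548 305 321 184 218
(np.float64(313.25912408759126), np.float64(201.45255474452554))
handle [610.2  81.7  80. ] [-20.8 111.4]
33 491 493 93 112
(np.float64(492.3333333333333), np.float64(101.75757575757575))
redline [ 699.9 -101.1   54. ] [ 75.  -68.2]
ball [681.1  79.   37. ] [ 50.1 111. ]
stop [ -2.5 190.9]
stop [  -1.1 -195.4]
```

Travel is about 179 mm. I'll centre on the handle, descend and grip.

Request:
{"fn": "jog_arm", "kwargs": {
  "steps": [
    {"linear": [25,0,-2.8],"yaw": 0},
    {"linear": [25,0,0],"yaw": 0},
    {"linear": [25,0,0],"yaw": 0},
    {"linear": [17,0,0],"yaw": 0},
    {"linear": [10,0,0],"yaw": 0},
    {"linear": [0,0,0],"yaw": 0},
    {"linear": [0,0,0],"yaw": 0}
  ]
}}

```text
time_s: 5.7
eef_pos: [610.4, 81.1, 57.7]
orientation: [[0.001, 0.999, -0.034], [0.0, -0.034, -0.999], [-1.0, 0.001, -0.0]]
ft_force: [-0.2, 0.3, 0.2]
opening: 42.3
```

Request:
{"fn": "jog_arm", "kwargs": {
  "steps": [
    {"linear": [0,0,0],"yaw": 0},
    {"linear": [0,0,0],"yaw": 0},
    {"linear": [0,0,0],"yaw": 0},
    {"linear": [0,0,0],"yaw": 0},
    {"linear": [0,0,0],"yaw": 0},
    {"linear": [0,0,0],"yaw": 0}
  ],
  "jaw": 1,
  "newtons": 35
}}

```text
time_s: 6.2
eef_pos: [610.6, 81.4, 57.4]
orientation: [[0.001, 0.999, -0.034], [0.0, -0.034, -0.999], [-1.0, 0.001, -0.0]]
ft_force: [-0.9, 0.8, 3.1]
opening: 13.8
```

It grips at 13.8 mm, which matches the 14 mm handle. I'll slide gently past the latch zone first.

Request:
{"fn": "jog_arm", "kwargs": {
  "steps": [
    {"linear": [0,0,3],"yaw": 0},
    {"linear": [0,0,4],"yaw": 0},
    {"linear": [0,0,5],"yaw": 0},
    {"linear": [0,0,5],"yaw": 0},
    {"linear": [0,0,3],"yaw": 0},
    {"linear": [0,0,0],"yaw": 0}
  ]
}}

```text
time_s: 6.7
eef_pos: [609.8, 60.4, 57.4]
orientation: [[0.001, 0.999, -0.035], [-0.0, -0.035, -0.999], [-1.0, 0.001, 0.0]]
ft_force: [-1.8, -0.9, 5.8]
opening: 14.0
```

Request:
{"fn": "jog_arm", "kwargs": {
  "steps": [
    {"linear": [0,0,4],"yaw": 0},
    {"linear": [0,0,5],"yaw": 0},
    {"linear": [0,0,5],"yaw": 0},
    {"linear": [0,0,5],"yaw": 0},
    {"linear": [0,0,5],"yaw": 0},
    {"linear": [0,0,5],"yaw": 0},
    {"linear": [0,0,1],"yaw": 0},
    {"linear": [0,0,0],"yaw": 0}
  ]
}}

```text
time_s: 7.37
eef_pos: [608.8, 30.6, 57.4]
orientation: [[0.001, 0.999, -0.035], [-0.0, -0.035, -0.999], [-1.0, 0.001, 0.0]]
ft_force: [-1.3, -0.4, 5.3]
opening: 13.6
```

It is free. I'll go on to about 24 mm short of the notch.

Request:
{"fn": "jog_arm", "kwargs": {
  "steps": [
    {"linear": [0,0,8],"yaw": 0},
    {"linear": [0,0,15],"yaw": 0},
    {"linear": [0,0,18],"yaw": 0},
    {"linear": [0,0,20],"yaw": 0},
    {"linear": [0,0,20],"yaw": 0},
    {"linear": [0,0,15],"yaw": 0},
    {"linear": [0,0,9],"yaw": 0},
    {"linear": [0,0,0],"yaw": 0}
  ]
}}

```text
time_s: 8.03
eef_pos: [605.3, -75.8, 57.4]
orientation: [[0.001, 0.999, -0.036], [-0.001, -0.036, -0.999], [-1.0, 0.001, 0.001]]
ft_force: [0.5, -0.5, 6.5]
opening: 13.8
```

Request:
{"fn": "jog_arm", "kwargs": {
  "steps": [
    {"linear": [0,0,0],"yaw": 0},
    {"linear": [0,0,0],"yaw": 0}
  ]
}}

```text
time_s: 8.2
eef_pos: [605.4, -74.3, 57.4]
orientation: [[0.001, 0.999, -0.035], [-0.001, -0.035, -0.999], [-1.0, 0.001, 0.001]]
ft_force: [0.0, -1.9, 7.3]
opening: 13.7
```

```bash
python3 - <<'E'
from h import *
import pickle
s=state();c=capture("wrist");pickle.dump((s,c),open("w3.pkl","wb"))
print(s["eef_pos"].round(1),s["opening"],s["ft_force"].round(1))
cv2.imwrite("pics/w3.png",cv2.resize(c["color"][40:240,200:440,::-1],None,fx=3,fy=3,interpolation=2))
E
```

```text
[605.4 -74.3  57.4] 13.681118072367584 [ 0.  -1.9  7.3]
```

View pics/w3.png

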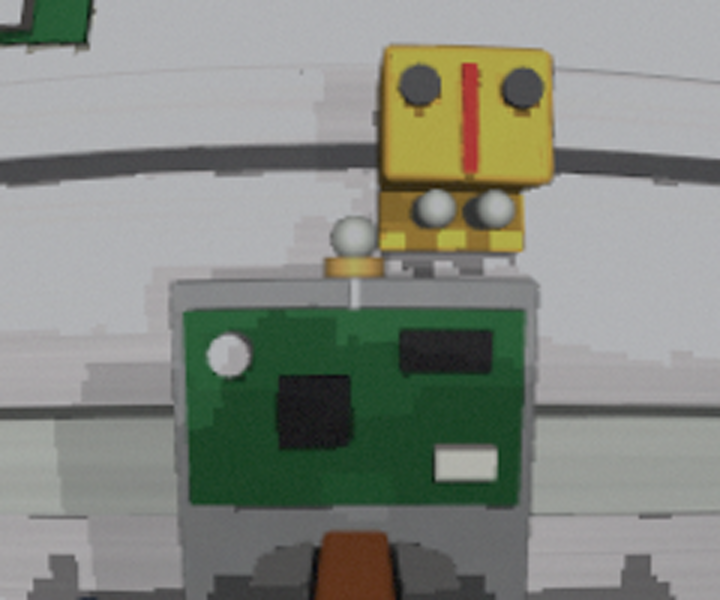

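The crop shows the mark at full-frame (318,138), the red line at (357,79) and the rollers centred at (355,110). The gap is about 23 mm by roller spacing.

```bash
python3 - <<'E'
from h import *
import pickle
s,c=pickle.load(open("w3.pkl","rb"))
for n,u,v,z in(("mark",318.1,137.7,50),("red",356.8,79.5,54),("r1",345.3,109.5,45),("r2",365.2,109.5,45)):
    X=won(c,s,u,v,z);print(n,X.round(1),sl(X))
print("tcp",sl(s["eef_pos"]))
E
```

```text
mark [664.6 -77.1  50. ] [ 39.  -45.5]
red [ 698.8 -100.8   54. ] [ 74. -68.]
r1 [681.3 -94.3  45. ] [ 56.2 -62.1]
r2 [ 681.1 -106.6   45. ] [ 56.5 -74.4]
tcp [-20.3 -44.7]
```

The notch is 22.6 mm on, at TCP world y ≈ -97. I'll push on in small steps.

Request:
{"fn": "jog_arm", "kwargs": {
  "steps": [
    {"linear": [0,0,4],"yaw": 0},
    {"linear": [0,0,4],"yaw": 0},
    {"linear": [0,0,3],"yaw": 0},
    {"linear": [0,0,2],"yaw": 0},
    {"linear": [0,0,0],"yaw": 0},
    {"linear": [0,0,0],"yaw": 0}
  ]
}}

```text
time_s: 8.75
eef_pos: [605.0, -86.1, 57.4]
orientation: [[0.001, 0.999, -0.034], [0.001, -0.034, -0.999], [-1.0, 0.001, -0.001]]
ft_force: [0.8, 4.3, 7.2]
opening: 13.9
```

Request:
{"fn": "jog_arm", "kwargs": {
  "steps": [
    {"linear": [0,0,1],"yaw": 0},
    {"linear": [0,0,1],"yaw": 0},
    {"linear": [0,0,1],"yaw": 0},
    {"linear": [0,0,0],"yaw": 0},
    {"linear": [0,0,0],"yaw": 0}
  ]
}}

```text
time_s: 9.17
eef_pos: [604.9, -89.0, 57.4]
orientation: [[0.001, 0.999, -0.034], [0.001, -0.034, -0.999], [-1.0, 0.001, -0.001]]
ft_force: [0.3, 4.2, 6.4]
opening: 13.7
```

Request:
{"fn": "jog_arm", "kwargs": {
  "steps": [
    {"linear": [0,0,1],"yaw": 0},
    {"linear": [0,0,1],"yaw": 0},
    {"linear": [0,0,0],"yaw": 0},
    {"linear": [0,0,0],"yaw": 0}
  ]
}}

```text
time_s: 9.5
eef_pos: [604.8, -91.7, 57.4]
orientation: [[0.001, 0.999, -0.034], [-0.0, -0.034, -0.999], [-1.0, 0.001, 0.0]]
ft_force: [0.3, 0.5, 6.5]
opening: 13.7
```

Request:
{"fn": "jog_arm", "kwargs": {
  "steps": [
    {"linear": [0,0,1],"yaw": 0},
    {"linear": [0,0,1],"yaw": 0},
    {"linear": [0,0,0],"yaw": 0},
    {"linear": [0,0,0],"yaw": 0}
  ]
}}

```text
time_s: 9.83
eef_pos: [604.7, -93.9, 57.4]
orientation: [[0.001, 0.999, -0.034], [-0.0, -0.034, -0.999], [-1.0, 0.001, 0.0]]
ft_force: [1.2, -0.1, 7.8]
opening: 13.9
```

The crest was passed at about -91, where the force fell from 4 N to about 0. I'll go the last 3 mm to the expected seat.

Request:
{"fn": "jog_arm", "kwargs": {
  "steps": [
    {"linear": [0,0,1],"yaw": 0},
    {"linear": [0,0,1],"yaw": 0},
    {"linear": [0,0,1],"yaw": 0},
    {"linear": [0,0,0],"yaw": 0},
    {"linear": [0,0,0],"yaw": 0},
    {"linear": [0,0,0],"yaw": 0}
  ]
}}

```text
time_s: 10.33
eef_pos: [604.6, -96.9, 57.4]
orientation: [[0.001, 0.999, -0.034], [-0.0, -0.034, -0.999], [-1.0, 0.001, 0.0]]
ft_force: [0.6, -0.4, 6.4]
opening: 13.6
```

```bash
python3 - <<'E'
from h import *
import pickle
s=state();c=capture("wrist");pickle.dump((s,c),open("w4.pkl","wb"))
print(s["eef_pos"].round(1),s["opening"],s["ft_force"].round(1))
cv2.imwrite("pics/w4.png",cv2.resize(c["color"][40:240,200:440,::-1],None,fx=3,fy=3,interpolation=2))
E
```

```text
[604.6 -96.9  57.4] 13.623085941380934 [ 0.6 -0.4  6.4]
```

View pics/w4.png

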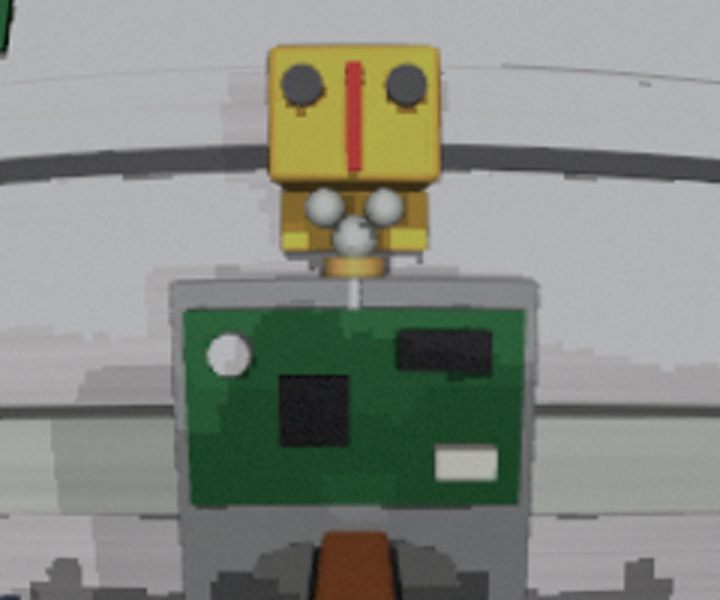

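The ball sits between the rollers: mark at 354, red line at 354, and roller middle at 354.5. I'll hold a moment and do a final scene check.

Request:
{"fn": "jog_arm", "kwargs": {
  "steps": [
    {"linear": [0,0,0],"yaw": 0},
    {"linear": [0,0,0],"yaw": 0},
    {"linear": [0,0,0],"yaw": 0},
    {"linear": [0,0,0],"yaw": 0},
    {"linear": [0,0,0],"yaw": 0},
    {"linear": [0,0,0],"yaw": 0}
  ]
}}

```text
time_s: 10.88
eef_pos: [604.6, -96.8, 57.4]
orientation: [[0.001, 0.999, -0.034], [-0.0, -0.034, -0.999], [-1.0, 0.001, 0.0]]
ft_force: [-0.2, 0.1, 6.2]
opening: 14.0
```

```bash
python3 - <<'E'
from h import *
c=capture("scene");s=state()
print(s["eef_pos"].round(1),s["opening"],s["ft_force"].round(1),np.abs(s["qvel"]).max())
cv2.imwrite("pics/s2.png",c["color"][:,:,::-1])
E
```

```text
[604.6 -96.8  57.4] 13.75142329919011 [ 1.4 -0.4  6.1] 0.0018504204565306238
```

View pics/s2.png

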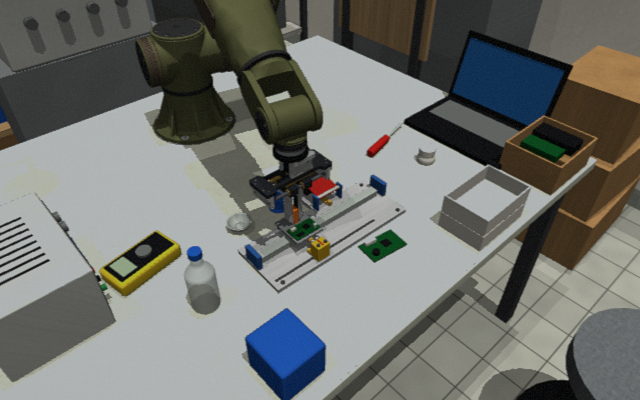

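The scene view shows the carriage at the index block with the handle gripped and the pedal up. The bystanders that can be seen are where they were.

```bash
python3 -c "from rig import sign_off; print(sign_off())"
```

```text
the job is handed in; nothing more can be done
None
```

I pressed the pedal to its stop and let it back up. Then I gripped the orange handle, slid the carriage about 178 mm into the index block's notch, and handed the job in at about 11 s still gripping it.

- **Pedal:** the force jumped from 7 N to about 20 N at 40 mm above the bench, which marks the stop. The carriage then slid freely through the latch zone. In the pictures the pedal is back up.
- **Notch:** the push force read about 4 N at the roller and fell to about 0 N past it. I only sampled it between steps, so the 12 N peak was not seen. In the close-up, the carriage mark and the red line are in line to the pixel, and the ball sits between the two rollers.
- **Hold:** the arm was still, with the jaws at about 14 mm on the handle and about 0 N along the rail. A steady 6 N upward force on the tool remained from the grip.
- **Bystanders:** those I could see had not moved. The spool was mostly hidden behind the gripper in the last view, so I did not confirm its position, but the arm stayed clear of it.

No checks failed or disagreed beyond a few mm. The one exception was an eyeballed pad position from the top view, about 10 mm off, which I did not use.

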